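Gauge a moulded knob, go then no-go

TASK

Check the black knob's skirt on the gap gauges before it goes to printing: take it from the mat, slide it upright along the metal plate right through the long-jawed go gap, from the flared mouth out at the far end, then slide its skirt into the mouth of the short-jawed no-go gap from the robot's side and press it there with about 8 N for a second to prove that the gap stops it. Feel your way: never press it on the go gauge with more than 15 N, nor on the no-go gauge with more than 20 N. Then stand it upright in the grey tray without dropping it, and leave the other things where they are.

Things in the scene. Friction and masses are not known exactly. Their poses are not given: they have to be found in the camera images.
- knob: Black moulded control knob, the only one with a blade grip, 60 g (may vary by a third). Round skirt 36 mm in diameter and 14 mm tall; on it stands a blade grip 12 mm thick (along its y), 26 mm long (along its x), from 14 to 50 mm above the underside. Origin at the centre of the underside, z up. Starts upright on the mat, at any yaw within 0.9 rad.
- mat: Thin white plastic mat 160 x 140 x 3 mm, fixed; origin at the centre of its underside, so its top is 3 mm above the origin. The knob starts on it. It may lie left or right (swapped with the tray).
- plate: Bright aluminium slide plate 200 (x) x 220 (y) x 8 mm, fixed on the bench; origin at the centre of its underside, so its top is 8 mm above the origin. Both gauges stand on it, one at y = +55 mm, the other at y = -55 mm in its frame; which is which varies.
- go: Go gauge: two long dark steel jaws, 12 mm tall, gap 38 mm wide along x. Origin on the plate's top, nominally at the gap's centre; x points along the lane, away from the robot. Straight from x = -20 to +20 mm. The rigid jaw pair is clamped through slots and sits up to 8 mm to either side (y) of the origin; this offset is not in the pose and must be felt or seen.
- go_mouth (a point): Entrance of the go gap, on the plate's top, 35 mm before go's origin, axes as go. Here the flared mouth is 58 mm wide; its walls run 34 degrees off the lane and narrow to the 38 mm gap over 15 mm. The mouth shifts sideways with the jaws.
- go_exit (a point): Point on the plate's top 55 mm past go's origin, beyond the far end of the go gap. The knob is clear of the gap when its origin is 42 to 80 mm past go's origin; until then keep its underside within 5 mm of the plate. Low strips 6 mm tall flank both gauges, 48.5 mm to each side of the lane.
- nogo: No-go gauge: two short dark steel jaws, 12 mm tall, 14 mm long along x, with a square-edged gap 32 mm wide on the lane y = 0, no flare. Origin on the plate's top; x points along the lane, away from the robot. The rigid jaw pair is clamped through slots and sits up to 15 mm either way along x; this offset is not in the pose and must be felt or seen.
- nogo_stop (a point): Point on the plate's top 15 mm before nogo's origin on its lane: where the origin of a good knob is stopped by both jaw edges, give or take the 15 mm slot offset along x. Keep the knob within 2.5 mm of the lane and its underside within 5 mm of the plate while pressing.
- tray: Grey plastic tray, open on top, 150 (x) x 130 (y) x 22 mm tall outside, walls and floor 3 mm, fixed; origin at the centre of its underside.
- cap1: Flat black cap, 28 mm across, 9 mm tall, lying on a corner of the mat; leave alone. Origin at the centre of its underside.
- cap2: Another such cap on the opposite corner of the mat; leave alone.
- cap3: Another such cap on the bench on the robot's side of the plate; leave alone.
- bottle: White plastic bottle, 64 mm across, 160 mm tall; leave alone. Origin at the centre of its underside.
- tape: Yellow roll of tape lying flat, 90 mm across, 40 mm tall; leave alone.
- jar: Blue ink jar, 60 mm across, 70 mm tall; leave alone.
- squeegee: Spatula lying on the bench at the right; leave alone.

How it is judged:
By the outcome, as a careful person would: the job done as asked, in the order asked, and still so for the second after the job is handed in, with the robot touching nothing.
It also fails if it takes over 72 s, if anything falls off the work surface, if the arm or the gripper's body presses on something with over 40 N, if the wrist force passes 120 N, or if a joint passes its speed limit or range.

ROBOT

A 6-joint arm with a two-finger parallel gripper is mounted at the origin on the work surface. World frame = base frame: x ahead of the robot, y to its left, z up, the work surface at z = 0. Lengths are in mm, angles in rad, forces in N, time in s.
With the tool pointing down it reaches from about 275 to 825 mm from the base axis. Payload 5.2 kg.
Tool frame: the origin (TCP) lies midway between the tips of the shut fingers; the grasp point (between the pads) lies 19 mm behind it; z points along the fingers, y is the line along which they close (so a half turn about z gives the same grasp; the last joint's range is limited). The gripper opens to 93 mm and grips with 3 to 60 N. Pads are 15 mm wide; open, the fingers measure 128 mm over their backs; the gripper's body (75 mm by 188 mm) begins 65 mm behind the grasp point.
Start: joints at [-0.203, 0.259, 1.535, -0, 1.348, -0.203], TCP at [550.005, 0.023, 218.653] pointing down, gripper open.
Joint ranges: [-3.14, 3.14], [-0.91, 2.08], [0.19, 2.58], [-1.22, 4.36], [0.22, 2.71], [-3.12, 3.12]. Speed limits (rad/s): [2.57, 2.57, 3.14, 3.14, 3.14, 3.14].

INTERFACE

Orientations are given as a unit quaternion [w, x, y, z].
In Python, from workcell import ctrl gives the robot as it stands. Calls block until the motion is done:
- ctrl.move_to(position, orientation): joint-space move of the TCP to a pose.
- ctrl.servo_line(position, feed=150, orientation=None, guard=None): straight line of the TCP; orientation=None keeps the orientation; feed is the mean speed in mm/s. With guard (N) it stops when the force on the tool has changed by that much, and returns True; else False.
- ctrl.move_j(angles): joint-space move.
- ctrl.grip(opening, grip_force=None): opening from 0.0 (shut) to 1.0 (fully open); grip_force is the grip in N (None keeps the last); returns when the fingers have stopped.
- ctrl.hold(seconds).
- ctrl.inverse_kinematics(position, orientation): joint angles nearest the present ones, or None.
- ctrl.camera(name): name is "scene" or "side" or "wrist"; returns the picture (480x640x3 uint8, red, green, blue); there is no depth.
- ctrl.camera_model(name): a dict with "intrinsics" (3x3 intrinsics, pixels), "xyz" and "rotation" of the camera in the world. Camera axes: x right, y up, looking along -z (the intrinsics and any distortion apply to the point x, -y, -z); pixel columns grow to the right and rows downward; lengths in mm; the calibration is good to about 2 mm. A picture is of the moment at which its call begins: read the wrist's pose just before it. camera_model takes no time and is no camera call; for the wrist camera it gives the pose at the moment of the call.
A pose or a line that the arm cannot do raises ctrl.MotionError and nothing moves.
- ctrl.sign_off(): hands the job in; it is judged then, once.
Readings, each from a call of its own:
- ctrl.get_time(): time.
- ctrl.get_qpos(): joint angles.
- ctrl.get_dq(): joint speeds.
- ctrl.get_effort(): joint torques, N m.
- ctrl.get_ee_pos(): TCP position.
- ctrl.get_eef_rot(): TCP orientation.
- ctrl.get_ft_force(): force on the tool from outside, world axes, zero at the start.
- ctrl.get_moment(): the same for the moment, N m.
- ctrl.get_gripper_width(): opening from 0.0 (shut) to 1.0 (fully open).
- ctrl.get_grip_force(): force on a finger pad.
Only numpy, scipy, OpenCV 4.12 (cv2) and the standard library are available. Lean on these libraries where they do the work, as an engineer would, in place of code of your own. Each camera call takes 0.05 s, during which the arm holds its last target. There are 200 camera calls.

## Working session

There is one attempt and no reset: what is moved stays moved. The work goes in short steps, each a Python script; the robot and the scene stay as the last script left them, time stands still between calls to the robot, and variables do not carry over. Pictures are saved under pics/ and viewed, at most 10 in all, crops included, and the job is handed in when it is done.

```bash
ls; mkdir -p pics
python3 - <<'E'
from workcell import ctrl
import cv2
for n in("scene","wrist"):
    m=ctrl.camera_model(n); print(n,{k:(v.round(3).tolist() if hasattr(v,'round') else v) for k,v in m.items()})
    cv2.imwrite(f"pics/{n}0.png",ctrl.camera(n)[:,:,::-1])
print(ctrl.get_eef_rot(),ctrl.get_time())
E
```

```text
pics
scene {'intrinsics': [[459.414, 0.0, 322.37], [0.0, 459.414, 235.839], [0.0, 0.0, 1.0]], 'xyz': [1308.757, -199.01, 995.545], 'rotation': [0.737, 0.254, 0.21, 0.59]}
wrist {'intrinsics': [[377.145, 0.0, 323.925], [0.0, 377.145, 236.26], [0.0, 0.0, 1.0]], 'xyz': [548.812, 66.724, 383.775], 'rotation': [0.992, -0.123, 0.001, 0.0]}
[-6.68629803e-04  7.07100423e-01  7.07112689e-01 -4.34532042e-04] 0.1
```

View pics/scene0.png

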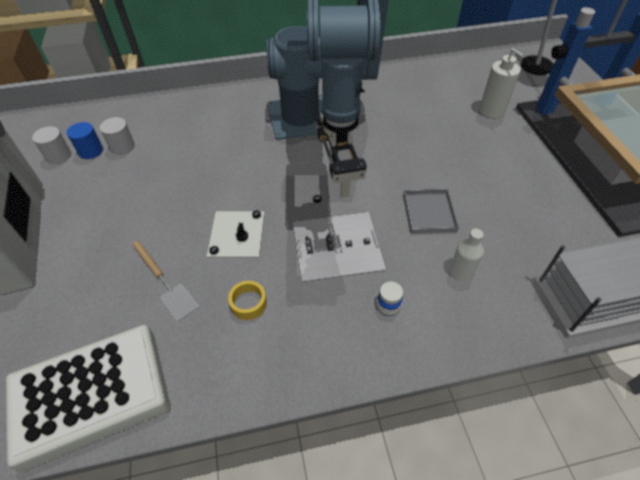

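View pics/wrist0.png

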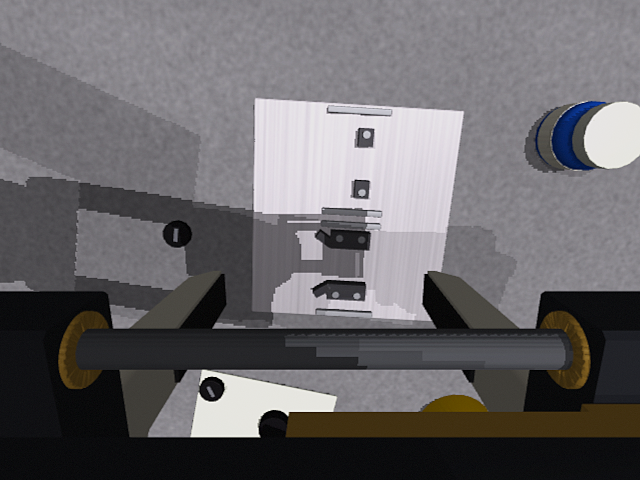

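Scene: the knob is at about (242,236) on the mat (corners (213,211), (265,213), (262,256), (208,252)). The tray is at (404,191)–(457,230). The wrist view shows the go jaws low, at (345,240) and (345,291), and the no-go jaws at (365,137) and (361,188). The plate's top corners are at (254,98) and (463,111).

```bash
cat > h.py <<'E'
from workcell import ctrl
import numpy as np, cv2
from scipy.spatial.transform import Rotation as R
def rot(q): return R.from_quat([q[1],q[2],q[3],q[0]])
def quat(r): q=r.as_quat(); return [q[3],q[0],q[1],q[2]]
def down(yaw):  # tool down, tool y (closing line) along world angle yaw
    y=np.array([np.cos(yaw),np.sin(yaw),0]); z=np.array([0,0,-1.]); x=np.cross(y,z)
    return quat(R.from_matrix(np.c_[x,y,z]))
def pix(m,uv,z):
    K=np.array(m["intrinsics"]); d=np.linalg.inv(K)@[uv[0],uv[1],1]
    d=rot(m["rotation"]).apply([d[0],-d[1],-d[2]]); o=np.array(m["xyz"]); return o+d*(z-o[2])/d[2]
def ft(): return np.array(ctrl.get_ft_force())
E
python3 - <<'E'
from h import *
s=ctrl.camera_model("scene"); w=ctrl.camera_model("wrist")
for n,z,ps in [("mat",3,[(213,211),(265,213),(262,256),(208,252)]),("knobbase",5,[(242,239)]),("tray",22,[(404,191),(449,191),(457,230),(413,232)]),("bottle",160,[(476,237)]),("cap3",9,[(318,198)]),("plate",8,[(294,228),(374,213),(384,268),(301,278)])]:
    print(n,[pix(s,p,z)[:2].round(0).tolist() for p in ps])
for n,z,ps in [("plate",8,[(254,98),(463,111),(252,309)]),("nogo jaws",20,[(357,128),(374,128),(374,147),(357,147),(353,180),(369,180),(369,199),(353,199)]),("go",20,[(332,230),(370,231),(370,249),(332,248),(328,282),(365,283),(365,299),(328,300)]),("cap3",9,[(177,233)])]:
    print(n,[pix(w,p,z)[:2].round(1).tolist() for p in ps])
E
```

```text
mat [[377.0, -327.0], [418.0, -181.0], [568.0, -210.0], [522.0, -350.0]]
knobbase [[500.0, -256.0]]
tray [[441.0, 228.0], [471.0, 356.0], [614.0, 321.0], [594.0, 202.0]]
bottle [[742.0, 281.0]]
cap3 [[400.0, -21.0]]
plate [[496.0, -110.0], [492.0, 123.0], [681.0, 94.0], [663.0, -122.0]]
plate [[482.3, 106.1], [679.9, 94.4], [470.3, -109.2]]
nogo jaws [[578.8, 78.5], [594.5, 78.5], [595.1, 61.3], [579.1, 61.4], [576.0, 30.6], [591.3, 30.6], [591.8, 12.2], [576.3, 12.2]]
go [[556.1, -18.7], [593.7, -19.7], [594.3, -38.2], [556.2, -37.2], [552.2, -73.5], [590.2, -74.6], [590.7, -92.2], [552.3, -93.4]]
cap3 [[397.6, -24.4]]
```

Run:
```python
from h import *
ctrl.move_to([500,-345,200],down(0))
w=ctrl.camera_model("wrist"); im=ctrl.camera("wrist")[:,:,::-1]
import json; json.dump({k:np.array(v).tolist() for k,v in w.items()},open("w1.json","w"))
u0,v0,S=170,60,320
cv2.imwrite("pics/w1.png",cv2.resize(im[60:300,170:490],None,fx=2.5,fy=2.5,interpolation=cv2.INTER_CUBIC))
print(ctrl.get_time(),ctrl.get_ee_pos())
```

```text
1.4667 [ 500.66883296 -343.59475649  200.20840765]
```

View pics/w1.png

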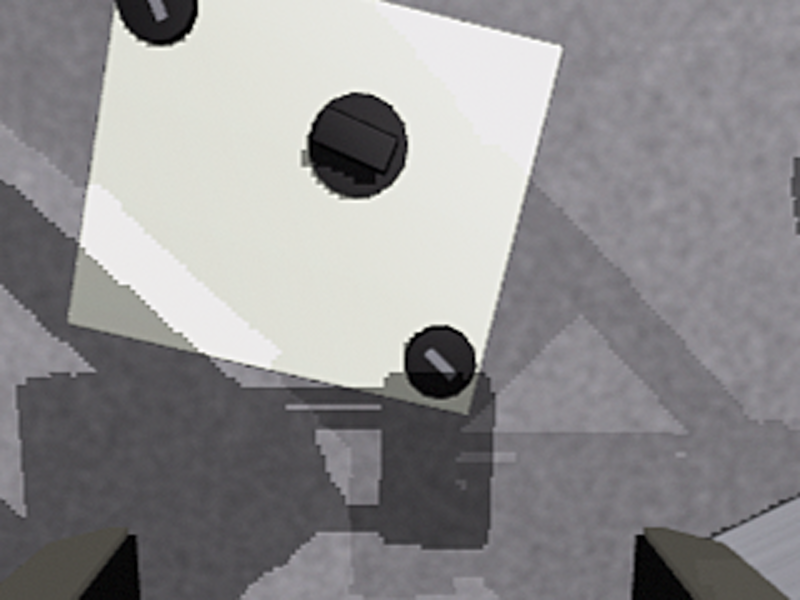

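The crop shows the knob's skirt circle at crop (358,145). The blade's top corners are near (331,106), (398,138), (384,172) and (314,143). The caps at (157,10) and (440,361) are well clear.

Run:
```python
from h import *
import json; w=json.load(open("w1.json"))
f=lambda p,z:pix(w,(p[0]/2.5+170,p[1]/2.5+60),z)[:2]
c=[f(p,53) for p in [(331,106),(398,138),(384,172),(314,143)]]
print(np.mean(c,0),[np.linalg.norm(c[i]-c[i-1]).round(1) for i in range(4)])
for a,b in((0,1),(3,2)): d=c[b]-c[a]; print(np.arctan2(d[1],d[0]))
print("skirt",f((358,145),14),f((308,145),17)-f((407,145),17))
for p in [(561,45),(470,414),(69,324)]: print(f(p,3))
print([f(p,9) for p in [(157,10),(440,361)]])
```

```text
[ 490.50152581 -257.8889464 ] [np.float64(12.4), np.float64(23.2), np.float64(11.3), np.float64(23.9)]
-0.42625120227441243
-0.3786050939346012
skirt [ 489.79012127 -257.21533114] [-3.50294566e+01 -2.56066774e-02]
[ 562.60247262 -222.21308541]
[ 533.02034565 -357.92683982]
[ 377.77974393 -322.55532882]
[array([ 419.53569197, -211.79223741]), array([ 520.51980893, -335.85014425])]
```

```bash
cat >> h.py <<'E'
TH=-0.057
def lane(o,x,y):  # lane coords -> world xy
    c,s=np.cos(TH),np.sin(TH); return np.array([o[0]+c*x-s*y,o[1]+s*x+c*y])
def to_lane(o,p):
    c,s=np.cos(TH),np.sin(TH); d=np.array(p[:2])-o; return np.array([c*d[0]+s*d[1],-s*d[0]+c*d[1]])
GO=np.array([572.,-63.]); NG=np.array([578.,47.])
E
python3 - <<'E'
from h import *
k=[490.2,-257.5]; psi=-0.40+np.pi/2
q=down(psi)
print(ctrl.inverse_kinematics([*k,20],q), ctrl.inverse_kinematics([*lane(GO,-62,6),60],down(TH)))
ctrl.grip(1.0)
ctrl.move_to([*k,80],q)
print("guard",ctrl.servo_line([*k,20],feed=80,guard=6), ctrl.get_ee_pos())
ctrl.grip(0.0,grip_force=35)
print("width",ctrl.get_gripper_width()*93,ctrl.get_grip_force(),ctrl.get_ee_pos(),ft())
ctrl.servo_line([*k,70],feed=120)
print(ft(),ctrl.get_gripper_width()*93,ctrl.get_time())
cv2.imwrite("pics/w2.png",ctrl.camera("wrist")[:,:,::-1])
for i in range(3): ctrl.hold(0.05); print(ft())
E
```

```text
[-6.85141181e-01  4.75019940e-01  1.76043511e+00 -4.44089210e-16
  9.06137601e-01 -1.85593751e+00] [-3.21984552e-01  3.59751873e-01  1.82648066e+00 -4.44089210e-16
  9.55360119e-01 -2.64984552e-01]
guard False [ 490.53944772 -257.77206106   20.36172564]
width 11.557401501124236 34.99993085861206 [ 490.21590757 -257.48233566   19.98799803] [ 0.54623532 -0.24954558  0.80841577]
[-0.76636356 -0.09527021 -0.41846307] 11.816594494632675 5.375
[-0.64936575  0.10305856 -0.18485802]
[-0.07873693 -0.06444663 -0.25381982]
[-0.00398579  0.17034379 -1.3294715 ]
```

```bash
cat >> h.py <<'E'
class L:
    """lane-frame motion of the TCP at the present height"""
    def __init__(s,o): s.o=o; s.q=down(TH)
    def go(s,x,y,z,feed=20,guard=None):
        r=ctrl.servo_line([*lane(s.o,x,y),z],feed=feed,orientation=s.q,guard=guard); return r
    def at(s): 
        p=ctrl.get_ee_pos(); return np.r_[to_lane(s.o,p),p[2]].round(2)
    def f(s,n=4):
        a=[]
        for _ in range(n): ctrl.hold(0.02); a.append(ft())
        f=np.mean(a,0); c,d=np.cos(TH),np.sin(TH); return np.array([c*f[0]+d*f[1],-d*f[0]+c*f[1],f[2]]).round(2)
E
python3 - <<'E'
from h import *
g=L(GO)
ctrl.move_to([*lane(GO,-62,6),60],g.q)
g.go(-62,6,31,feed=80); f0=g.f(); print(g.at(),f0)
print("down",g.go(-62,6,22,feed=15,guard=2.5),g.at(),g.f()); z=ctrl.get_ee_pos()[2]
# lift a little off the contact
zs=z+0.8; g.go(-62,6,zs,feed=10); print(zs,g.at(),g.f())
print("fwd",g.go(-34,6,zs,feed=30,guard=3),g.at(),g.f(),ctrl.get_time())
cv2.imwrite("pics/w3.png",ctrl.camera("wrist")[:,:,::-1])
E
```

```text
[-61.71   5.8   31.22] [ 0.18 -0.18 -0.62]
down True [-61.81   5.98  24.92] [-0.51  0.46  4.58]
25.713836545682856 [-62.3    6.09  25.44] [-0.15 -0.22 -0.85]
fwd False [-34.25   6.06  25.65] [ 0.56  0.06 -0.71] 9.6167
```

View pics/w3.png

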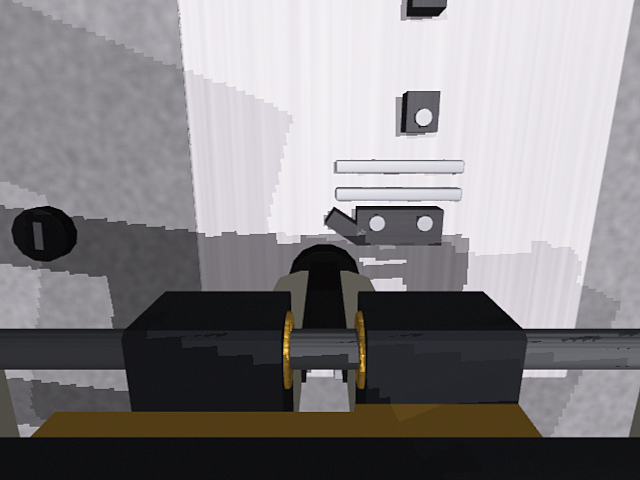

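The picture shows the knob upright in the mouth at (324,262). The left go jaw is at (400,225), with its flare tip at (335,215). Now I'll feel both sides.

Run:
```python
from h import *
g=L(GO); zs=25.5
print("left",g.go(-33,16,zs,feed=15,guard=2.5),g.at(),g.f())
a=g.at()[1]; g.go(-33,a-2,zs,feed=30)
print("right",g.go(-33,a-24,zs,feed=15,guard=2.5),g.at(),g.f())
b=g.at()[1]; yc=(a+b)/2; print("yc",yc,"half",(a-b)/2)
g.go(-33,yc,zs,feed=30); print(g.at(),g.f(),ctrl.get_time())
```

```text
left True [-33.67  14.    25.16] [ 0.01 -0.18  1.75]
right True [-3.368e+01  2.000e-02  2.497e+01] [-0.18  0.22  2.94]
yc 7.069999999999999 half 7.05
[-33.19   7.48  25.31] [ 0.01 -0.15 -0.49] 11.9083
```

Run:
```python
from h import *
g=L(GO); zs=26.2; yc=7.07
g.go(-33,yc,zs,feed=20)
s=g.go(-14,yc,zs,feed=25,guard=4); print("fwd",s,g.at(),g.f())
if not s:
    a=g.go(-14,yc+4,zs,feed=8,guard=2.5),g.at(),g.f(); print("L",a)
    g.go(-14,yc,zs,feed=10)
    b=g.go(-14,yc-4,zs,feed=8,guard=2.5),g.at(),g.f(); print("R",b)
    print("yc",(a[1][1]+b[1][1])/2); g.go(-14,(a[1][1]+b[1][1])/2,zs,feed=10)
    print(g.at(),g.f())
print(ctrl.get_time())
```

```text
fwd False [-14.19   7.12  26.14] [ 0.43  0.09 -0.93]
L (True, array([-14.34,   7.9 ,  25.88]), array([ 0.36, -1.5 , -0.25]))
R (True, array([-14.6 ,   5.8 ,  25.65]), array([ 0.29,  0.21, -0.11]))
yc 6.85
[-14.09   6.93  26.09] [ 0.18  0.36 -0.86]
14.5917
```

Run:
```python
from h import *
g=L(GO); zs=26.2; yc=6.87; x=-14
for t in range(8):
    s=g.go(58,yc,zs,feed=30,guard=4); p=g.at(); f=g.f(); print(s,p,f)
    if not s: break
    x=p[0]-1; yc+=0.6*np.sign(f[1]); g.go(x,yc,zs,feed=10)   # step away from the wall felt
print(ctrl.get_time())
```

```text
False [57.91  6.88 26.22] [-0.13 -0.2  -0.59]
17.2083
```

Run:
```python
from h import *
g=L(GO); n=L(NG)
g.go(58,6.87,75,feed=150)
n.go(-45,-0.6,75,feed=200)
n.go(-45,-0.6,31,feed=100)
print("down",n.go(-45,-0.6,22,feed=15,guard=2.5),n.at(),n.f())
zs=ctrl.get_ee_pos()[2]+1.2; n.go(-45,-0.6,zs,feed=15); f0=n.f(); print(zs,n.at(),f0)
print("fwd",n.go(20,-0.6,zs,feed=20,guard=3),n.at(),n.f(),ctrl.get_time())
x=n.at()[0]-1.5; n.go(x,-0.6,zs,feed=10)
L_=n.go(x,5,zs,feed=8,guard=2),n.at(),n.f(); print("L",L_)
n.go(x,-0.6,zs,feed=10)
R_=n.go(x,-6,zs,feed=8,guard=2),n.at(),n.f(); print("R",R_)
yc=(L_[1][1]+R_[1][1])/2; n.go(x,yc,zs,feed=10)
print(yc,n.at(),n.f(),ctrl.get_time())
```

```text
down True [-44.68  -0.57  24.89] [ 0.2  -0.06  4.62]
26.079514786109286 [-45.29  -0.59  25.79] [ 0.12 -0.12 -0.57]
fwd True [-7.03 -0.2  25.35] [ 0.02  0.23 -0.73] 22.0
L (True, array([-9.69,  2.8 , 25.54]), array([-0.3 ,  0.07, -0.86]))
R (True, array([-9.76, -2.03, 25.52]), array([-0.25, -0.03, -0.55]))
0.385 [-9.06  0.5  26.02] [ 0.17  0.49 -0.16] 24.3167
```

Run:
```python
from h import *
n=L(NG); zs=26.0; y=0.385; f0=n.f(8); print(f0)
print(n.go(5,y,zs,feed=12,guard=2.5),n.at()); x=n.at()[0]; print(x,n.f()-f0)
for i in range(60):
    n.go(x,y,zs,feed=6); f=n.f(3)-f0
    if i%3==0 or f[0]<-7: print(round(x,2),f.round(1),n.at())
    if f[0]<-7.6: break
    if abs(f[1])>2: y+=0.1*np.sign(f[1])
    x+=0.25 if f[0]>-5 else 0.1
for i in range(12):
    ctrl.hold(0.1); f=n.f(2)-f0; print(f.round(1),end=' ')
print(n.at(),ctrl.get_gripper_width()*93,ctrl.get_time())
```

```text
[ 0.03  0.12 -0.57]
True [-6.1   0.41 25.43]
-6.1 [ 0.08 -0.35  0.23]
-6.1 [-0.  -0.1 -0.3] [-6.22  0.39 25.92]
-5.35 [-2.5  0.2 -0. ] [-5.74  0.41 25.87]
-4.75 [-5.4 -0.   0.6] [-5.37  0.4  25.8 ]
-4.45 [-5.8 -0.4  1.1] [-5.3   0.4  25.78]
-4.15 [-5.6 -0.5  2.2] [-5.22  0.4  25.77]
-3.85 [-7.7 -1.   1.9] [-5.21  0.43 25.7 ]
[-6.4 -0.8  1.9] [-7.1 -1.   2. ] [-6.5 -1.1  2.2] [-6.4 -1.   2.6] [-6.7 -1.   1.5] [-6.5 -0.2  2. ] [-6.6 -0.6  1.8] [-6.7 -0.7  2.9] [-7.  -1.2  2.3] [-7.  -1.   1.8] [-7.3 -1.1  2.4] [-6.6 -1.3  2.5] [-5.18  0.4  25.72] 12.090613888695025 31.5333
```

Run:
```python
from h import *
n=L(NG); zs=26.0; y=0.385; f0=np.array([.03,.12,-.57]); x=-3.85
for i in range(15):
    x+=0.15; n.go(x,y,zs,feed=6); f=n.f(6)-f0; print(round(x,2),f.round(1))
    if f[0]<-8.2: break
for i in range(12):
    ctrl.hold(0.03); f=n.f(4)-f0; print(f.round(1),end=' ')
print(n.at(),ctrl.get_gripper_width()*93,ctrl.get_time())
cv2.imwrite("pics/w4.png",ctrl.camera("wrist")[:,:,::-1])
s=ctrl.camera("side")[:,:,::-1]; cv2.imwrite("pics/s4.png",s)
```

```text
-3.7 [-7.2 -0.5  2.6]
-3.55 [-7.2 -1.   2.7]
-3.4 [-7.9 -0.8  3. ]
-3.25 [-8.2 -0.8  3.4]
-3.1 [-8.  -0.8  3.3]
-2.95 [-8.6 -1.   3.5]
[-8.5 -0.6  3.4] [-8.8 -1.   3.6] [-8.7 -1.3  4.1] [-9.  -0.9  3.6] [-8.7 -0.9  3.5] [-8.7 -1.   3.2] [-8.4 -0.8  3.6] [-8.4 -0.9  3.6] [-8.6 -1.1  3.5] [-8.3 -1.   3.8] [-8.5 -0.7  3.6] [-8.5 -0.7  2.9] [-4.97  0.4  25.67] 11.606425769568371 34.8333
```

View pics/w4.png

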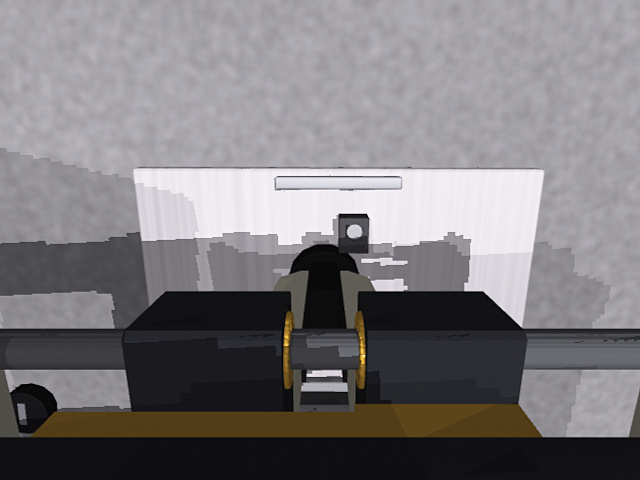

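View pics/s4.png

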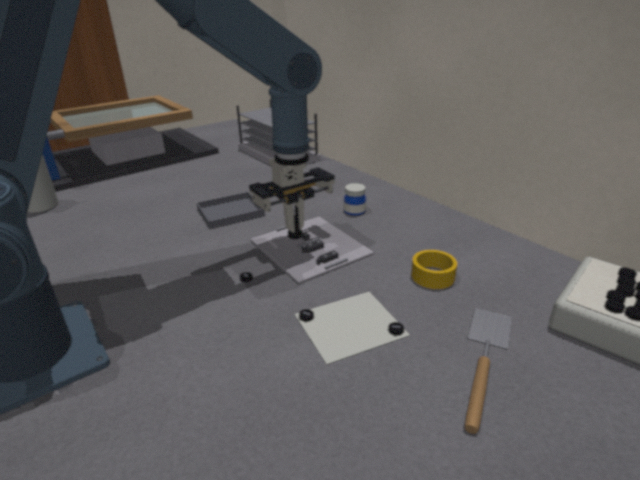

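Wrist view: the knob at (324,262) sits against the no-go jaw edge at (340,235). The side view shows it upright on the plate with everything else in place. It held about 8.6 N for over a second, so I'll take it to the tray.

Run:
```python
from h import *
n=L(NG); t=[530,277]; q=down(-0.15)
n.go(-25,0.385,26.5,feed=50); n.go(-25,0.385,80,feed=120)
ctrl.servo_line([*t,80],feed=200,orientation=q)
ctrl.servo_line([*t,30],feed=100)
print(ctrl.get_time(),ctrl.get_ee_pos(),ctrl.get_gripper_width()*93)
w=ctrl.camera_model("wrist"); cv2.imwrite("pics/w5.png",ctrl.camera("wrist")[:,:,::-1])
print("down",ctrl.servo_line([*t,15],feed=12,guard=2.5),ctrl.get_ee_pos()); ctrl.hold(.1); print(ft())
```

```text
38.0667 [530.33992287 276.82041011  30.17139317] 11.922705138123634
down True [529.92828248 276.98506518  19.89992785]
[-0.69558567  0.1700855   4.71034509]
```

View pics/w5.png

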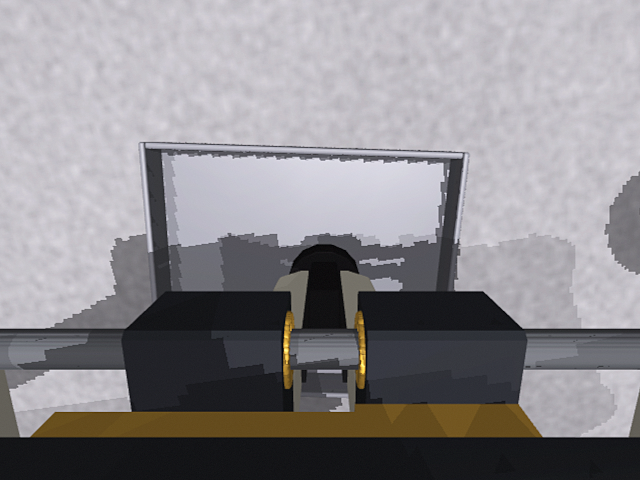

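The picture shows the knob at (324,265) well inside the tray (walls at x≈155 and 455), and contact came at the expected height. Now I'll release it.

Run:
```python
from h import *
p=ctrl.get_ee_pos()
ctrl.grip(0.4,grip_force=10); ctrl.hold(0.2)
ctrl.servo_line([530,277,120],feed=80)
ctrl.move_to([530,190,220],down(-0.15))
cv2.imwrite("pics/w6.png",ctrl.camera("wrist")[:,:,::-1]); print(ctrl.get_time(),ctrl.get_gripper_width(),ft())
```

```text
41.9333 0.39862260149641277 [ 0.45987255 -0.40909439  0.03295077]
```

View pics/w6.png

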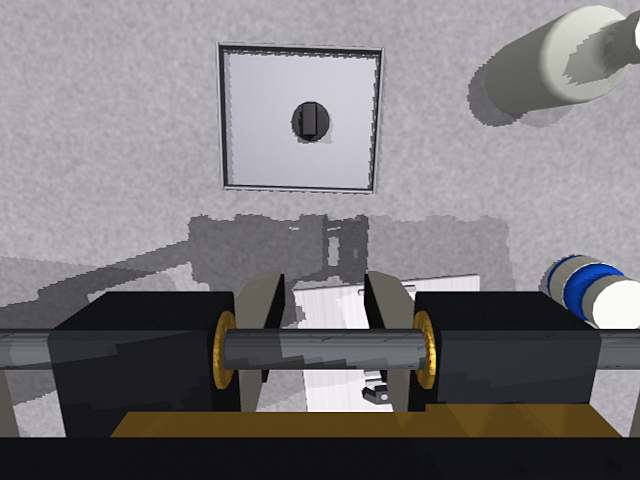

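The knob stands upright near the middle of the tray at (310,121), and the bottle and jar haven't moved.

```bash
python3 -c "
from workcell import ctrl
print(ctrl.sign_off())"
```

```text
the job is handed in; nothing more can be done
None
```

The knob passed right through the go gap, the no-go gap stopped it at about 8.5 N for over a second, and it now stands upright in the grey tray; the job was handed in at about 42 s.

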